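Refit the board of the cheese cutter

TASK

Put the washed wooden board back on the cheese cutter: slide it along the side fence until its hole finds the locating pin and it drops flat onto the steel deck, snug to the fence. Feel for the pin and never force the board against the cutter. Then swing the blade down by its black handle until it lies fully down in the board's groove, let go, and leave the cheeses and the honey jar where they are.

Things in the scene. Friction and masses are not known exactly. Their poses are not given: they have to be found in the camera images.
- cutter: Hinged-blade cheese cutter, heavy, fixed. Origin on the counter; x runs from its front to the hinge end, y left, z up. Sizes in mm in its frame. Flat steel deck, top at z=35, x=-115 to 120, y=-100 to 100. Hinge post on the deck at x=111 to 134, y=-51 to -19, up to z=73. The blade works in the plane y=-35.
- fence (a point): Middle of the foot of the cutter's straight side fence, at x=25, y=90, z=35 in the cutter's frame. The fence's guiding face is the plane y=90, facing -y, from x=-60 to 110; its top is at z=65. The seated board's +y edge touches it.
- pin_slot (a point): Middle of the black slot on the deck, at x=42, y=30, z=35 in the cutter's frame. The steel locating pin stands on the line y=30, clamped (holds 60 N), but set anew each time with its axis anywhere from x=28 to 56: not measured, to be seen or found by feel. Pin 12 mm thick, 9 mm high, with a round nose (half ball).
- board: Loose wooden paddle board, 0.2 to 0.36 kg, 15 mm thick. Origin under the centre of its main part (160 along x, 150 along y), z up. Groove in the top for the blade, 8 wide, 8 deep, along its whole length at y=-50. Starts flat on the deck, a little turned, wholly in front of the pin. Home: origin at y=15, z=35 in the cutter's frame, x axes parallel. While over the pin but not home it is propped up 9 mm.
- board_hole (a point): Centre of the board's through hole, 16 mm across, at the underside: x=40, y=15, z=0 mm in the board's frame. Home, it is round the pin.
- board_handle (a point): Point to grip on the board's paddle handle, a flat tongue 30 mm wide (y=20 to 50 in the board's frame) and 15 mm thick that reaches from x=-80 to -170 and overhangs the deck's front edge. The point lies at x=-150, y=35, z=7.5 mm, 20 mm from its end. Pinch across y.
- blade (a joint): Angle of the hinged blade, rad: 0 fully down (level, its edge 5 mm deep in the groove of a seated board), grows as it is raised, to 1.2. Axis along the cutter's y through x=120, z=58 mm. A stiff hinge holds it anywhere; under 4 N at the handle moves it. Blade 3 mm thick, from 45 to 215 mm from the axis, its edge 13 mm below the line through the axis.
- blade_handle (a point): Middle of the blade's round black handle, 18 to 23 mm thick, 280 mm from the hinge axis (the handle reaches from 219 to 319 mm), 6 mm above the blade's line through the axis. With the blade down it is at x=-160, y=-35, z=64 mm in the cutter's frame.
- cheese: Round orange-rind cheese, 78 mm across, 32 mm high, standing beside the cutter; origin under its centre. Leave alone.
- honey: Jar of honey, 60 mm across, 85 mm high, beside the cutter; origin under its centre. Leave alone.
- logcheese: White log cheese with a paper band, lying along its x, 90 mm long, 48 mm thick, left of the cutter; origin under its centre. Leave alone.

How it is judged:
By the outcome, as a careful person would: the job done as asked, in the order asked, and still so for the second after the job is handed in, with the robot touching nothing.
It also fails if it takes over 72 s, if anything falls off the work surface, if the arm or the gripper's body presses on something with over 40 N, if the wrist force passes 120 N, or if a joint passes its speed limit or range.

ROBOT

A 7-joint arm with a two-finger parallel gripper is mounted at the origin on the work surface. World frame = base frame: x ahead of the robot, y to its left, z up, the work surface at z = 0. Lengths are in mm, angles in rad, forces in N, time in s.
With the tool pointing down it reaches from about 400 to 925 mm from the base axis. Payload 5.6 kg.
Tool frame: the origin (TCP) lies on the centre line of the jaws, within the pads' length; the fingertips stand 8 mm ahead of it and the grasp point (between the pads) lies 11 mm behind it; x points along the fingers, y is the direction in which the jaws open and shut, and the axes are right-handed (so a half turn about x gives the same grasp; the last joint's range is limited). The gripper opens to 85 mm and grips with 20 to 120 N. Pads are 22 mm wide; open, the fingers measure 114 mm over their backs; the gripper's body (76 mm by 85 mm) begins 54 mm behind the grasp point. The pads swing forward as they close: fully open they stand 13 mm farther back than shut.
Start: joints at [1.3, 0.468, -0.012, 1.603, 0.006, 1.071, -0.056], TCP at [146.75, -633.224, 239.29] pointing down, gripper open.
Joint ranges: [-2.53, 2.53], [-0.31, 2.02], [-1.57, 1.55], [0.28, 2.44], [-1.29, 4.43], [0.15, 1.84], [-2.92, 2.92]. Speed limits (rad/s): [2.57, 2.57, 3.14, 3.14, 3.14, 3.14, 3.14].

INTERFACE

Orientations are given as a 3x3 rotation matrix whose columns are the frame's x, y, z axes.
In Python, from plant import * gives the robot as it stands.
- The arm moves only by the tool move_arm, never from a script. Its argument "deltas" is text: rows parted by semicolons, each of 6 numbers parted by spaces: the shift along the tool's x, y, z normalised to -1 to 1, where 1 is 0.15 m, then the turn, a rotation vector about the tool's x, y, z normalised to -1 to 1, where 1 is 30 degrees. In form: x y z rx ry rz; .... A call has 1 to 12 rows; each row is the pose to reach, as a shift and turn from the pose measured when the call began, along the tool's axes at that moment; what a row does not reach only later rows make up. A row lasts 1/12 s, in which the tool goes at most 41.7 mm and 7.16 degrees, less where a joint would pass 70% of its speed; a pose out of reach is approached as far as the arm can. A call with a number of a shift or a turn outside -1 to 1 is refused whole. A call with a gripper value outside its range is refused whole. "grip" is the gripper's target within -1 to 1 (fully open at 1, half-way at 0, shut at -1), set as the call begins (left out, the last holds). The fingers move at their own pace and stop on an object; "grip_force" is the grip in N (left out, the last holds). Time passes only in rows, so rows that repeat a pose let the fingers close. It gives the time, the measured TCP pose, the force and the opening at its end, in the units of the state.
- read_state(): the state, without advancing time (a new reading comes with each control period).
- grab_frame(name): name is "scene" or "top"; returns (picture, depth): 420x560x3 uint8, blue, green, red; 420x560 float32, mm along the optical axis (not along the pixel's ray), 0 where there is no reading.
- get_calibration(name): a dict with "fov_y" (degrees; the focal length in pixels is half the picture's height over the tangent of half this angle, whatever the lens; pixels are square), "cx", "cy" (the principal point, pixels), "origin" and "orientation" of the camera in the world. Camera axes: x right, y down, z forward; pixel columns grow to the right and rows downward; lengths in mm; the calibration is good to about 2 mm. A picture is of the moment at which its call begins. get_calibration takes no time and is no camera call.
- close_job(): hands the job in, once; it reports no verdict.
Trained networks look in the newest picture that a camera, given by its name, has taken for a name from the list of things; names that differ only in an ending like _2 or _b are one class to them, and where a whole thing is asked for, a point or a joint stands for the part that bears it (a point fixed in the world has none). Each returns a list of dicts, best first, with "score" (0 to 1); they miss things now and then, are a little off and sometimes report something else, mostly with a low value. They report only what shows in the picture. A call takes as long as a camera call.
- look_for(camera, thing): "xy" ([column, row] in pixels, amid what is visible of it).
- trace(camera, thing): "pixels" (420x560 bool, what is visible of it) and "xy" ([column, row] in pixels, amid what is visible of it).
The state is a dict: "time": time; "joint_pos": joint angles; "dq": joint speeds; "joint_torque": joint torques, N m; "eef_pos": TCP position; "ee_rot": TCP orientation; "ft_force": force on the tool from outside, world axes, zero at the start; "moment": the same for the moment, N m; "grip_width": opening from 0.0 (shut) to 1.0 (fully open).
Only numpy, scipy, OpenCV 4.12 (cv2) and the standard library are available. Lean on these libraries where they do the work, as an engineer would, in place of code of your own. Each camera call takes 0.05 s, during which the arm holds its last target. There are 200 camera calls.

## Working session

There is one attempt and no reset: what is moved stays moved. The work goes in short steps, Python scripts to look and compute and a tool call to move; the robot and the scene stay as the last step left them, time stands still between calls to the robot, and variables do not carry over. Pictures are saved under pics/ and viewed, about 8 in all and at most 12, crops included, and the job is handed in when it is done.

Besides the shell and the picture viewer there is one more tool, called as a command line: name --argument value ..., lists and objects as JSON in quotes. move_arm: Moves the arm, as the interface text tells. Its arguments: {"type":"object","properties":{"deltas":{"type":"string"},"grip":{"type":"number"},"grip_force":{"type":"number"}},"required":["deltas"]}

```bash
ls; mkdir -p pics
cat > h.py <<'E'
from plant import *
import numpy as np, cv2
def cam(n):
    c=get_calibration(n); f=210/np.tan(np.radians(c["fov_y"])/2)
    return f,c["cx"],c["cy"],np.array(c["origin"]),np.array(c["orientation"])
def w(n,uv,d):
    f,cx,cy,o,R=cam(n); uv=np.atleast_2d(uv); d=np.atleast_1d(d)
    p=np.c_[(uv[:,0]-cx)/f*d,(uv[:,1]-cy)/f*d,d]; return p@R.T+o
def px(n,P):
    f,cx,cy,o,R=cam(n); q=(np.atleast_2d(P)-o)@R; return np.c_[q[:,0]/q[:,2]*f+cx,q[:,1]/q[:,2]*f+cy]
E
python3 - <<'E'
from h import *
s=read_state(); print(s)
ims={}
for n in ["scene","top"]:
    print(n,get_calibration(n))
    im,d=grab_frame(n); cv2.imwrite(f"pics/{n}0.png",im); np.save(f"pics/{n}0.npy",d)
    for t in ["cutter","board","board_handle","blade","blade_handle","board_hole","pin_slot","fence","cheese","honey","logcheese"]:
        r=look_for(n,t); print(n,t,[(np.round(x["xy"]).tolist(),round(x["score"],2)) for x in r[:2]],
          [np.round(w(n,x["xy"],d[int(x["xy"][1]),int(x["xy"][0])])).tolist() for x in r[:1]])
E
```

```text
pics
{'time': 0.0, 'joint_pos': array([ 1.3000003 ,  0.46841169, -0.01161371,  1.60362113,  0.006036  ,
        1.07138852, -0.05630229]), 'dq': array([-5.70819698e-04, -1.72533500e-03,  5.50700735e-04,  2.88737906e-04,
       -2.04163511e-03,  1.01654395e-03,  1.34227590e-05]), 'joint_torque': array([-5.72236295e-04, -5.32386267e+01,  2.12075404e-02, -2.51305157e+01,
        1.14510540e-02,  7.83324387e-03,  1.88068867e-06]), 'eef_pos': array([ 146.59947908, -632.69746802,  238.31696134]), 'ee_rot': array([[-5.51207376e-04,  2.25792280e-01, -9.74175314e-01],
       [ 1.70796145e-03, -9.74173829e-01, -2.25792902e-01],
       [-9.99998390e-01, -1.78831259e-03,  1.51327291e-04]]), 'ft_force': array([-0.45243343,  0.10808995,  0.10556993]), 'moment': array([ 0.02048402, -0.02178588,  0.01993017]), 'grip_width': 1.0009717872856363}
scene {'fov_y': 52.270684885204965, 'cx': 273.96206041396243, 'cy': 208.05722607085207, 'origin': array([1218.2835934 ,  432.28400092,  523.63358078]), 'orientation': array([[-0.54596395,  0.46468647, -0.69712973],
       [ 0.83746006,  0.27868897, -0.47009903
[... 1164 characters left out ...]
0.69)] [[[718.0, -2.0, 35.0]]]
top board [([290.0, 219.0], 0.91)] [[[592.0, 35.0, 48.0]]]
top board_handle [([290.0, 224.0], 0.7)] [[[583.0, 35.0, 48.0]]]
top blade [([327.0, 178.0], 0.9)] [[[625.0, -12.0, 265.0]]]
top blade_handle [([328.0, 179.0], 0.72)] [[[622.0, -13.0, 269.0]]]
top board_hole [([290.0, 224.0], 0.57), ([312.0, 155.0], 0.16)] [[[583.0, 35.0, 51.0]]]
top pin_slot [([311.0, 154.0], 0.91)] [[[719.0, -3.0, 33.0]]]
top fence [([312.0, 155.0], 0.71)] [[[719.0, -6.0, 30.0]]]
top cheese [([188.0, 160.0], 0.98), ([288.0, 221.0], 0.23)] [[[703.0, 230.0, 31.0]]]
top honey [([409.0, 176.0], 0.94)] [[[671.0, -176.0, 84.0]]]
top logcheese [([175.0, 222.0], 0.9)] [[[583.0, 246.0, 45.0]]]
```

Run:
```python
import cv2
a=cv2.imread("pics/top0.png")[90:330,150:450];b=cv2.imread("pics/scene0.png")[90:330,130:430]
cv2.imwrite("pics/t0.png",cv2.resize(a,(750,600),interpolation=2)); cv2.imwrite("pics/s0.png",cv2.resize(b,(750,600),interpolation=2))
```

```text
(no output)
```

View pics/t0.png

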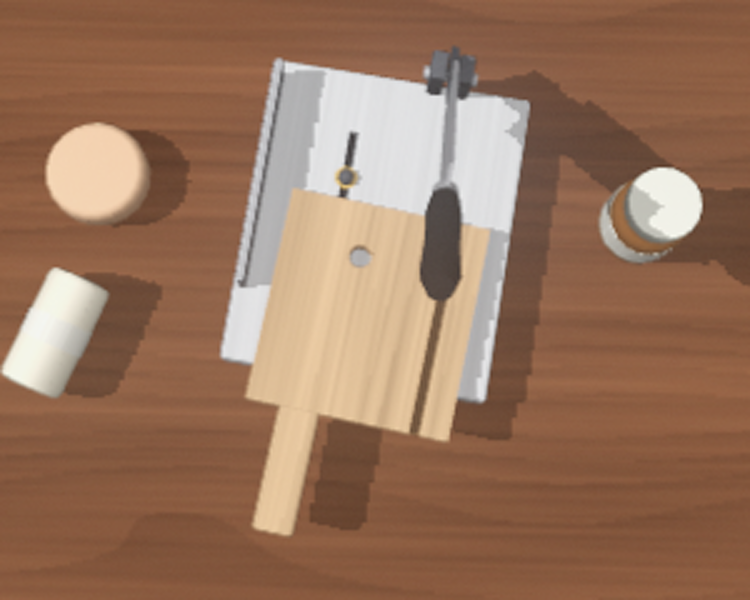

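View pics/s0.png

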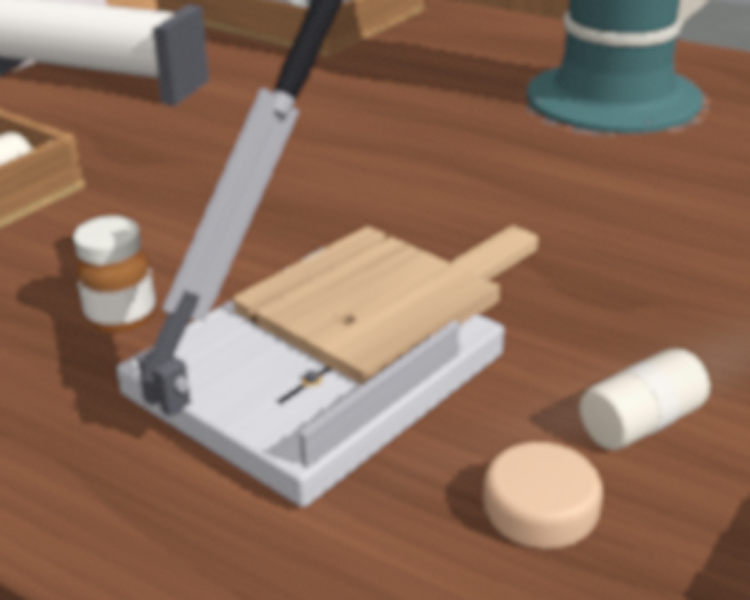

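```bash
cat > fit.py <<'E'
from h import *
from scipy.optimize import least_squares
def T(p,L): 
    L=np.atleast_2d(L).astype(float); c,s=np.cos(p[2]),np.sin(p[2])
    return np.c_[p[0]+c*L[:,0]-s*L[:,1],p[1]+s*L[:,0]+c*L[:,1],L[:,2]]
def fit(obs,p0):
    def r(p): return np.concatenate([(px(n,T(p,L))-np.array(uv)).ravel() for n,L,uv in obs])
    s=least_squares(r,p0,loss="soft_l1"); return s.x,r(s.x)
E
python3 - <<'E'
from fit import *
t=lambda a:np.array(a)/2.5+[150,90]
s=lambda a:np.array(a)/2.5+[130,90]
Ct=("top",[[120,100,35],[120,-100,35],[-115,-100,35],[-115,100,35]],t([[280,66],[528,100],[485,402],[222,358]]))
Cs=("scene",[[120,100,35],[120,-100,35],[-115,100,35]],s([[302,480],[120,368],[503,332]]))
Bt=("top",[[80,75,50],[80,-75,50],[-80,-75,50],[-80,75,50],[-170,50,50],[-170,20,50],[40,15,50]],t([[293,188],[490,228],[448,440],[247,400],[253,530],[293,536],[359,256]]))
Bs=("scene",[[80,75,50],[80,-75,50],[-80,75,50],[40,15,50]],s([[365,363],[235,300],[499,290],[349,319]]))
for o in ([Ct],[Cs],[Ct,Cs]):
    p,r=fit(o,[700,0,-.1]); print("cutter",p.round(3),r.round(1))
C=p
for o in ([Bt],[Bs],[Bt,Bs]):
    p,r=fit(o,[600,0,-.1]); print("board",p.round(3),r.round(1))
B=p
# pin: top of pin z~44
d=np.load("pics/top0.npy")
for n,uv in (("top",t([346,177])),("scene",s([312,378]))):
    f,cx,cy,o,R=cam(n); ray=R@np.array([(uv[0]-cx)/f,(uv[1]-cy)/f,1]); P=o+ray*(40-o[2])/ray[2]
    c,sn=np.cos(C[2]),np.sin(C[2]); q=P[:2]-C[:2]; print("pin",n,P.round(1),[c*q[0]+sn*q[1],-sn*q[0]+c*q[1]])
# board in cutter
c,sn=np.cos(C[2]),np.sin(C[2]); q=B[:2]-C[:2]; print("board in cutter",[c*q[0]+sn*q[1],-sn*q[0]+c*q[1]],B[2]-C[2])
print("handle pt",T(B,[-150,35,42.5]))
E
```

```text
cutter [ 6.64657e+02  1.51330e+01 -1.42000e-01] [-2.2 -3.   1.5  0.   0.9  0.5 -0.7  0.4]
cutter [ 6.67405e+02  1.93090e+01 -1.51000e-01] [-0.   0.8 -1.4 -0.5  1.6 -1.7]
cutter [ 6.65214e+02  1.62450e+01 -1.41000e-01] [-2.8 -3.3  0.8 -0.3  0.3  0.2 -1.3  0.1  0.1 -0.6 -1.8 -1.2  0.6 -3.1]
board [ 6.0033e+02  2.1250e+01 -1.8300e-01] [-0.5 -0.2 -0.1  0.   0.3  0.4 -0.6 -0.6 -0.1 -0.2  0.4  0.9  0.4 -0.2]
board [ 6.00964e+02  2.42840e+01 -1.99000e-01] [ 0.2  3.8 -0.2 -0.9  0.9 -1.4 -1.   0.1]
board [ 6.00208e+02  2.16930e+01 -1.82000e-01] [-0.7 -0.1 -0.3  0.1  0.1  0.4 -0.8 -0.5 -0.3 -0.1  0.2  1.   0.2 -0.1
  0.3  3.2 -1.  -0.9 -0.2 -2.4 -1.5 -0.4]
pin top [704.1  40.2  40. ] [np.float64(35.15260293984896), np.float64(29.22022374345659)]
pin scene [709.6  44.   40. ] [np.float64(40.006354051431394), np.float64(33.699643971696304)]
board in cutter [np.float64(-65.12508085910646), np.float64(-3.7685572084375165)] -0.04093537483737289
handle pt [[459.04199175  83.31567123  42.5       ]]
```

```bash
cat >> fit.py <<'E'
from scipy.spatial.transform import Rotation as Ro
def down(yaw,tilt=0): # tool y along -(board y) for board yaw; x down; tilt = turn about tool y
    y=np.array([np.sin(yaw),-np.cos(yaw),0]); x=np.array([0,0,-1.]); R=np.c_[x,y,np.cross(x,y)]
    return R@Ro.from_rotvec([0,tilt,0]).as_matrix()
def goal(P,R=None):
    s=read_state(); E=s["ee_rot"]; 
    d=E.T@(np.array(P)-s["eef_pos"])/150; r=np.zeros(3) if R is None else Ro.from_matrix(E.T@R).as_rotvec()/np.radians(30)
    return np.r_[d,r].round(3)
E
python3 - <<'E'
from fit import *
R=down(-.182)
p=read_state()["eef_pos"]
print(R.round(3)); print(goal([300,-500,200],R),goal([480,-350,200],R),goal([459,83,150],R))
t=lambda a:np.array(a)/2.5+[150,90]
s=lambda a:np.array(a)/2.5+[130,90]
Ct=("top",[[120,-100,35],[-115,-100,35],[-115,100,35]],t([[528,100],[485,402],[222,358]]))
Cp=("top",[[-60,90,65]],t([[247,286]]))
Fs=("scene",[[110,90,65],[-60,90,65]],s([[304,433],[460,323]]))
Cs=("scene",[[120,100,35],[120,-100,35],[-115,100,35]],s([[302,480],[120,368],[503,332]]))
for o in ([Ct],[Ct,Cs],[Ct,Cs,Fs]):
    p,r=fit(o,[700,0,-.1]); print("cutter",p.round(3),r.round(1))
E
```

```text
[[ 0.    -0.181 -0.983]
 [ 0.    -0.983  0.181]
 [-1.     0.     0.   ]]
[ 0.262 -0.635 -1.196  0.783  0.    -0.   ] [ 0.262 -1.338 -2.591  0.783  0.    -0.   ] [ 0.595 -4.182 -3.106  0.783  0.    -0.   ]
cutter [665.159  16.554  -6.422] [ 0.5 -0.5  0.4  0.1 -1.3  0.3]
cutter [ 6.65761e+02  1.68790e+01 -1.40000e-01] [ 0.5 -0.7  0.1 -0.2 -1.5 -0.1  0.3 -0.3 -1.7 -0.9  0.7 -2.9]
cutter [ 6.65745e+02  1.80050e+01 -1.40000e-01] [-0.2 -0.7 -0.5 -0.2 -2.1 -0.1  1.  -0.1 -1.3 -0.6  1.2 -2.8 -1.  -0.6
 -1.7 -1.4]
```

move_arm --deltas "0.05 -0.15 -0.25 0.25 0 0; 0.1 -0.35 -0.5 0.5 0 0; 0.1 -0.6 -0.75 0.78 0 0; 0.1 -0.8 -1 0.78 0 0; 0.1 -0.9 -1 0.78 0 0; 0.1 -0.9 -1 0.78 0 0" --grip 1

```text
time: 1.7
eef_pos: [266.9, -460.4, 224.0]
ee_rot: [[0.001, -0.17, -0.986], [0.005, -0.985, 0.17], [-1.0, -0.005, -0.0]]
ft_force: [0.9, 0.4, 0.0]
grip_width: 0.999
```

Run:
```python
from fit import *
R=down(-.182); s=read_state(); print(s["time"],s["eef_pos"])
print(goal([459,83,150],R))
```

```text
1.7 [ 266.89543486 -460.37163566  223.99079201]
[ 0.512 -3.785 -0.648  0.022 -0.     0.009]
```

move_arm --deltas "0 -0.25 -0.25 0 0 0; 0 -0.5 -0.5 0 0 0; 0.1 -0.75 -0.75 0 0 0; 0.1 -1 -0.8 0 0 0; 0.1 -1 -0.8 0 0 0"

```text
time: 2.12
eef_pos: [412.4, -331.0, 209.7]
ee_rot: [[0.002, -0.169, -0.986], [0.005, -0.986, 0.169], [-1.0, -0.005, -0.001]]
ft_force: [0.4, 0.3, 0.5]
grip_width: 0.997
```

move_arm --deltas "0 -0.25 0 0 0 0; 0 -0.5 0 0 0 0; 0.1 -0.75 0 0 0 0; 0.1 -1 0 0 0 0; 0.1 -1 0 0 0 0"

```text
time: 2.53
eef_pos: [438.7, -175.6, 195.2]
ee_rot: [[0.001, -0.158, -0.987], [0.008, -0.987, 0.158], [-1.0, -0.008, 0.0]]
ft_force: [0.4, -0.8, 0.3]
grip_width: 0.997
```

move_arm --deltas "0 -0.25 0 0 0 0; 0 -0.5 0 0 0 0; 0.1 -0.75 0 0 0 0; 0.1 -1 0 0 0 0; 0.1 -1 0 0 0 0"

```text
time: 2.95
eef_pos: [463.3, -20.1, 181.6]
ee_rot: [[0.002, -0.148, -0.989], [0.012, -0.989, 0.148], [-1.0, -0.012, -0.0]]
ft_force: [0.9, -0.2, -0.5]
grip_width: 1.002
```

Run:
```python
from fit import *
R=down(-.182); s=read_state(); print(s["time"],s["eef_pos"])
print(goal([459,83,110],R),s["joint_pos"].round(2))
```

```text
2.95 [463.30040471 -20.06682746 181.64011396]
[ 0.486 -0.67   0.13   0.064  0.     0.023] [ 0.24  0.25 -0.29  2.08  0.08  0.82 -1.82]
```

move_arm --deltas "0.1 -0.25 0.05 0.03 0 0; 0.3 -0.5 0.1 0.06 0 0.02; 0.48 -0.67 0.13 0.064 0 0.023; 0.48 -0.67 0.13 0.064 0 0.023; 0.48 -0.67 0.13 0.064 0 0.023"

```text
time: 3.37
eef_pos: [457.8, 84.8, 109.3]
ee_rot: [[-0.004, -0.176, -0.984], [0.0, -0.984, 0.176], [-1.0, 0.001, 0.004]]
ft_force: [-0.2, -0.7, -0.7]
grip_width: 1.004
```

Run:
```python
from fit import *
R=down(-.182); s=read_state(); print(s["time"],s["eef_pos"])
print(goal([459,83.3,36],R))
for n in("top","scene"):
    im,d=grab_frame(n); cv2.imwrite(f"pics/{n}1.png",im)
a=cv2.imread("pics/top1.png")[150:310,200:400]
cv2.imwrite("pics/t1.png",cv2.resize(a,(750,600),interpolation=2))
```

```text
3.3667 [457.76499532  84.83301884 109.30474561]
[ 0.489  0.008 -0.012  0.009  0.007 -0.001]
```

View pics/t1.png

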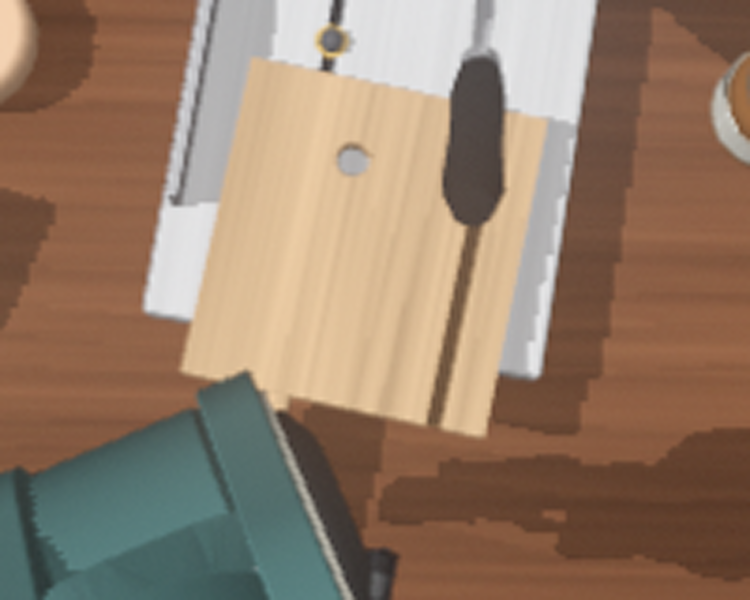

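The top view shows the arm over the paddle tongue. The hole is at about (294,192) and the pin with its brass ring at about (289,161), and the board hasn't moved. Next I'll go down and grip.

move_arm --deltas "0.15 0 -0.01 0.009 0 0; 0.3 0.005 -0.01 0.009 0 0; 0.4 0.008 -0.012 0.009 0.007 0; 0.485 0.008 -0.012 0.009 0.007 0; 0.485 0.008 -0.012 0.009 0.007 0; 0.485 0.008 -0.012 0.009 0.007 0"

```text
time: 3.97
eef_pos: [462.0, 78.7, 39.1]
ee_rot: [[0.004, -0.189, -0.982], [-0.002, -0.982, 0.189], [-1.0, 0.001, -0.005]]
ft_force: [-0.3, 0.5, -0.1]
grip_width: 1.0
```

move_arm --deltas "0 0 0 0 0 0; 0 0 0 0 0 0; 0 0 0 0 0 0; 0 0 0 0 0 0; 0 0 0 0 0 0; 0 0 0 0 0 0; 0 0 0 0 0 0; 0 0 0 0 0 0; 0 0 0 0 0 0; 0 0 0 0 0 0" --grip -1 --grip_force 110

```text
time: 4.8
eef_pos: [462.4, 78.9, 39.3]
ee_rot: [[0.005, -0.189, -0.982], [-0.002, -0.982, 0.189], [-1.0, 0.001, -0.006]]
ft_force: [-0.6, -0.1, 4.4]
grip_width: 0.317
```

Run:
```python
from fit import *
s=read_state(); print(s)
```

```text
{'time': 4.8, 'joint_pos': array([-0.03846797,  0.51430875, -0.2428381 ,  2.15142991,  0.25695646,
        0.49762052, -2.23775873]), 'dq': array([ 4.37297303e-04,  9.13717685e-04, -6.47942637e-06,  8.67241400e-04,
        1.83427996e-03, -5.43425163e-05,  1.62169099e-03]), 'joint_torque': array([  0.17777606, -41.11173749,  -2.24945068, -12.00658143,
         0.05980488,   0.39895987,   0.04607809]), 'eef_pos': array([462.38968478,  78.9324319 ,  39.31342645]), 'ee_rot': array([[ 5.33544525e-03, -1.88585277e-01, -9.82042324e-01],
       [-1.77395231e-03, -9.82056542e-01,  1.88578369e-01],
       [-9.99984193e-01,  7.35946684e-04, -5.57425020e-03]]), 'ft_force': array([-0.62726944, -0.1376609 ,  4.35034682]), 'moment': array([ 0.22179936, -0.32530175, -0.10646062]), 'grip_width': 0.317464873329233}
```

move_arm --deltas "-0.03 0 0 0 0 0; -0.07 0 0 0 0 0; -0.11 0 0 0 0 0; -0.13 0 0 0 0 0; -0.13 0 0 0 0 0; -0.13 0 0 0 0 0"

```text
time: 5.3
eef_pos: [462.1, 78.8, 58.9]
ee_rot: [[0.005, -0.189, -0.982], [-0.002, -0.982, 0.189], [-1.0, 0.001, -0.006]]
ft_force: [0.4, 0.3, -1.9]
grip_width: 0.322
```

```bash
cat >> fit.py <<'E'
C=np.array([665.5,17,-.140])
def tcp(bx,by,z,g=(-146,35)): return np.r_[T(C,[bx+g[0],by+g[1],0])[0][:2],z]
E
python3 - <<'E'
from fit import *
s=read_state(); print(s["eef_pos"],s["ft_force"],s["moment"],s["grip_width"])
print(goal(tcp(-25,8,57),down(-.14)))
for n in("top","scene"):
    im,d=grab_frame(n); cv2.imwrite(f"pics/{n}2.png",im); np.save(f"pics/{n}2.npy",d)
d=np.load("pics/top2.npy"); 
# board plane from depth in top view
m=np.zeros(d.shape,bool); m[175:255,262:325]=1; r=trace("top","board"); print(r[0]["score"])
v,u=np.nonzero(r[0]["pixels"]&(d>0)); P=w("top",np.c_[u,v],d[v,u]); P=P[(P[:,0]>530)&(P[:,2]<100)]
A=np.c_[P[:,0]-600,P[:,1]-20,np.ones(len(P))]
c=np.linalg.lstsq(A,P[:,2],rcond=None)[0]
for _ in range(5):
    k=abs(A@c-P[:,2])<4; c=np.linalg.lstsq(A[k],P[k,2],rcond=None)[0]
print(c,k.sum(),len(k))
E
```

```text
[462.13576727  78.82078046  58.94878646] [ 0.39363586  0.34086079 -1.88364957] [0.16316601 0.38324546 0.05971027] 0.3218100347674557
[ 0.014 -0.081 -0.256 -0.095 -0.01  -0.002]
0.94
[-1.36331641e-02  2.01560047e-03  6.56358181e+01] 6067 6378
```

move_arm --deltas "0 -0.02 -0.06 -0.03 0 0; 0 -0.04 -0.12 -0.06 0 0; 0 -0.06 -0.18 -0.09 0 0; 0 -0.08 -0.24 -0.095 0 0; 0 -0.08 -0.255 -0.095 0 0; 0 -0.08 -0.255 -0.095 0 0; 0 -0.08 -0.255 -0.095 0 0"

```text
time: 6.03
eef_pos: [501.6, 83.4, 58.5]
ee_rot: [[0.004, -0.14, -0.99], [-0.002, -0.99, 0.14], [-1.0, 0.001, -0.004]]
ft_force: [0.4, -0.6, -2.9]
grip_width: 0.323
```

```bash
cat > look.py <<'E'
from fit import *
import sys
k=sys.argv[1]
s=read_state(); print(s["time"],s["eef_pos"].round(1),"F",s["ft_force"].round(2),"M",s["moment"].round(2),"w",s["grip_width"].round(3), "yaw",np.arctan2(s["ee_rot"][0,1],-s["ee_rot"][1,1]).round(3))
im,d=grab_frame("top"); cv2.imwrite(f"pics/top{k}.png",im); np.save(f"pics/top{k}.npy",d)
im2,d2=grab_frame("scene"); cv2.imwrite(f"pics/scene{k}.png",im2); np.save(f"pics/scene{k}.npy",d2)
r=trace("top","board"); m=r[0]["pixels"]
v,u=np.nonzero(m&(d>0)); P=w("top",np.c_[u,v],d[v,u]); P=P[(P[:,0]>530)&(P[:,2]<100)]
A=np.c_[P[:,0]-620,P[:,1]-20,np.ones(len(P))]; c=np.linalg.lstsq(A,P[:,2],rcond=None)[0]
for _ in range(5):
    q=abs(A@c-P[:,2])<4; c=np.linalg.lstsq(A[q],P[q,2],rcond=None)[0]
print("plane",c.round(4),r[0]["score"])
a=im[110:290,200:400]; b=im2[150:310,190:390]
cv2.imwrite(f"pics/v{k}.png",np.hstack([cv2.resize(a,(400,360),interpolation=2),cv2.resize(b,(400,360),interpolation=2)]))
E
python3 look.py 3
```

```text
Traceback (most recent call last):
  File "look.py", line 4, in <module>
    s=read_state(); print(s["time"],s["eef_pos"].round(1),"F",s["ft_force"].round(2),"M",s["moment"].round(2),"w",s["grip_width"].round(3), "yaw",np.arctan2(s["ee_rot"][0,1],-s["ee_rot"][1,1]).round(3))
                                                                                                                  ^^^^^^^^^^^^^^^^^^^^^
AttributeError: 'float' object has no attribute 'round'
```

```bash
sed -i 's/s\["grip_width"\].round(3)/s["grip_width"]/' look.py; python3 look.py 3
```

```text
6.0333 [501.6  83.4  58.5] F [ 0.43 -0.58 -2.92] M [0.14 0.38 0.03] w 0.32345081996612063 yaw -0.14
plane [-1.57000e-02  8.00000e-04  6.52858e+01] 0.87
```

View pics/v3.png

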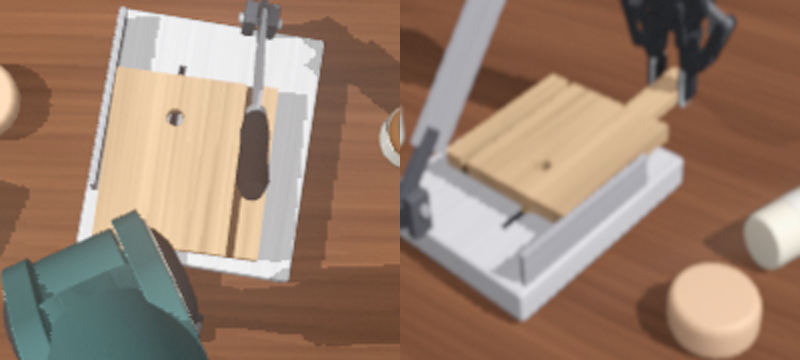

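The board is lifted over the pin. The hole is at top-view pixel (287,168.5), with dark slot showing through it. Next I'll compare hole and pin positions using the same camera.

```bash
cat >> fit.py <<'E'
def onz(n,uv,z):
    f,cx,cy,o,R=cam(n); r=R@np.array([(uv[0]-cx)/f,(uv[1]-cy)/f,1]); return o+r*(z-o[2])/r[2]
def inC(P):
    c,s=np.cos(C[2]),np.sin(C[2]); q=np.array(P)[:2]-C[:2]; return np.array([c*q[0]+s*q[1],-s*q[0]+c*q[1]])
E
python3 - <<'E'
from fit import *
t=lambda a:np.array(a)/2+[200,110]
s=lambda a:np.array([a[0]-400,a[1]])/2+[190,150]
print("pin top",inC(onz("top",[288.6,160.9],42)))
print("hole top",inC(onz("top",t([174.5,117]),65)),"scene",inC(onz("scene",s([546,165]),65)))
for n,a,l in ((t,[118,68],"FL"),(t,[257,262],"RR")): print(l,inC(onz("top",n(a),65)))
print("FL scene",inC(onz("scene",s([562,217-15]),64)), "expected board(-25,8): hole (15,23), FL (55,83) RR(-105,-67)")
E
```

```text
pin top [34.3834436  27.92961789]
hole top [14.14947993 27.5082002 ] scene [34.59235816 50.04802467]
FL [51.16810072 86.14103334]
RR [-104.62382641  -66.45157316]
FL scene [64.75513265 96.09311106] expected board(-25,8): hole (15,23), FL (55,83) RR(-105,-67)
```

move_arm --deltas "0 -0.005 -0.02 0 0 0; 0.01 -0.01 -0.04 0 0 0; 0.02 -0.01 -0.04 0 0 0; 0.03 -0.01 -0.04 0 0 0; 0.03 -0.01 -0.04 0 0 0; 0.03 -0.01 -0.04 0 0 0"

```text
time: 6.68
eef_pos: [507.3, 83.9, 54.0]
ee_rot: [[0.004, -0.14, -0.99], [-0.002, -0.99, 0.14], [-1.0, 0.002, -0.004]]
ft_force: [-0.3, -0.8, -2.8]
grip_width: 0.322
```

move_arm --deltas "0.005 -0.004 0 0 0 0; 0.01 -0.008 0 0 0 0; 0.01 -0.012 0 0 0 0; 0.01 -0.012 0 0 0 0"

```text
time: 7.02
eef_pos: [507.3, 85.1, 52.4]
ee_rot: [[0.003, -0.141, -0.99], [-0.003, -0.99, 0.141], [-1.0, 0.002, -0.003]]
ft_force: [-1.4, -2.5, -1.0]
grip_width: 0.327
```

move_arm --deltas "0.004 0 0 0 0 0; 0.008 0 0 0 0 0; 0.008 0 0 0 0 0; 0.008 0 0 0 0 0"

```text
time: 7.35
eef_pos: [507.4, 85.1, 51.2]
ee_rot: [[0.003, -0.141, -0.99], [-0.003, -0.99, 0.141], [-1.0, 0.002, -0.003]]
ft_force: [-0.6, -2.4, -1.6]
grip_width: 0.324
```

```bash
python3 look.py 4; python3 -c "
from fit import *
s=read_state();print(s['ee_rot'].round(3))"
```

```text
7.35 [507.4  85.1  51.2] F [-0.63 -2.44 -1.61] M [-0.41  0.24 -0.48] w 0.3244214379757237 yaw -0.142
plane [-6.00000e-03  1.00000e-04  5.92722e+01] 0.9
[[ 0.003 -0.141 -0.99 ]
 [-0.003 -0.99   0.141]
 [-1.     0.002 -0.003]]
```

move_arm --deltas "0.003 -0.002 -0.01 0 0 0; 0.005 -0.002 -0.02 0 0 0; 0.005 -0.002 -0.03 0 0 0; 0.005 -0.002 -0.04 0 0 0; 0.005 -0.002 -0.05 0 0 0; 0.005 -0.002 -0.05 0 0 0"

```text
time: 8.0
eef_pos: [515.2, 84.1, 50.5]
ee_rot: [[0.003, -0.142, -0.99], [-0.003, -0.99, 0.142], [-1.0, 0.002, -0.004]]
ft_force: [-2.8, -2.8, -1.4]
grip_width: 0.323
```

move_arm --deltas "0.006 -0.002 -0.01 0 0 0; 0.008 -0.002 -0.015 0 0 0; 0.008 -0.002 -0.02 0 0 0; 0.008 -0.002 -0.02 0 0 0"

```text
time: 8.33
eef_pos: [518.6, 83.9, 49.3]
ee_rot: [[0.004, -0.142, -0.99], [-0.003, -0.99, 0.142], [-1.0, 0.002, -0.004]]
ft_force: [-2.0, -2.5, -1.7]
grip_width: 0.319
```

```bash
python3 look.py 5
```

```text
8.3333 [518.6  83.9  49.3] F [-2.03 -2.55 -1.72] M [-0.62  0.47 -0.66] w 0.3191560450377523 yaw -0.143
plane [-6.50000e-03 -8.00000e-04  5.73395e+01] 0.87
```

move_arm --deltas "0.004 0 -0.006 0 0 0; 0.008 0 -0.012 0 0 0; 0.01 0 -0.018 0 0 0; 0.012 0 -0.018 0 0 0"

```text
time: 8.82
eef_pos: [521.4, 83.5, 47.5]
ee_rot: [[0.004, -0.142, -0.99], [-0.003, -0.99, 0.142], [-1.0, 0.002, -0.004]]
ft_force: [-1.8, -2.7, -0.9]
grip_width: 0.321
```

move_arm --deltas "0.008 0 -0.006 0 0 0; 0.014 0 -0.012 0 0 0; 0.014 0 -0.012 0 0 0; 0.014 0 -0.012 0 0 0"

```text
time: 9.15
eef_pos: [523.5, 83.3, 45.4]
ee_rot: [[0.004, -0.142, -0.99], [-0.003, -0.99, 0.142], [-1.0, 0.002, -0.005]]
ft_force: [-1.4, -2.8, -1.4]
grip_width: 0.322
```

```bash
python3 look.py 6
```

```text
9.15 [523.5  83.3  45.4] F [-1.42 -2.82 -1.37] M [-0.51  0.41 -0.64] w 0.3222330493147225 yaw -0.143
plane [-6.80000e-03  2.00000e-04  5.33462e+01] 0.91
```

View pics/v6.png

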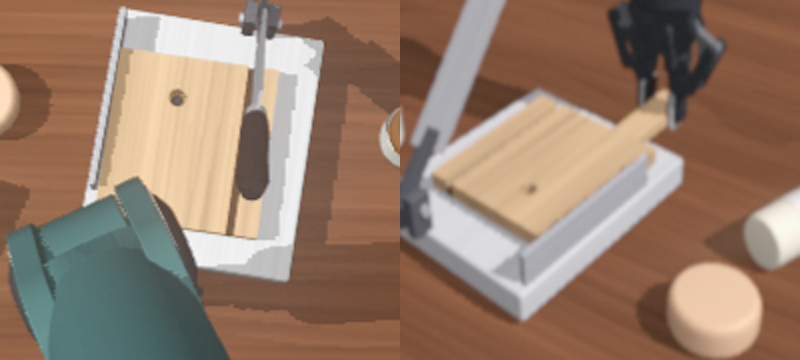

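The board is now only about 3 mm above the deck, and the pin shows inside the hole (top crop (177,97)). I'll lower it the rest of the way.

move_arm --deltas "0.008 0 0 0 0 0; 0.015 0 0 0 0 0; 0.022 0 0 0 0 0; 0.022 0 0 0 0 0"

```text
time: 9.63
eef_pos: [523.9, 83.3, 42.2]
ee_rot: [[0.005, -0.142, -0.99], [-0.002, -0.99, 0.142], [-1.0, 0.002, -0.006]]
ft_force: [-0.5, -3.7, -0.6]
grip_width: 0.321
```

```bash
python3 look.py 7
```

```text
9.6333 [523.9  83.3  42.2] F [-0.48 -3.73 -0.59] M [-0.55  0.08 -0.72] w 0.32118539903787713 yaw -0.143
plane [ 6.00000e-04 -8.00000e-04  5.09326e+01] 0.55
```

move_arm --deltas "0.008 0 0 0 0 0; 0.012 0 0 0 0 0; 0.012 0 0 0 0 0"

```text
time: 10.03
eef_pos: [524.1, 83.3, 40.5]
ee_rot: [[0.006, -0.142, -0.99], [-0.002, -0.99, 0.142], [-1.0, 0.002, -0.006]]
ft_force: [-0.2, -3.4, -0.2]
grip_width: 0.321
```

```bash
python3 look.py 8
python3 - <<'E'
from fit import *
d=np.load("pics/top0.npy"); im=cv2.imread("pics/top0.png")
v,u=np.mgrid[180:250,262:310]; P=w("top",np.c_[u.ravel(),v.ravel()],d[v,u].ravel()); P=P[(P[:,0]>540)&(P[:,0]<660)]
A=np.c_[P[:,0]-620,P[:,1]-20,np.ones(len(P))]; c=np.linalg.lstsq(A,P[:,2],rcond=None)[0]
for _ in range(5):
    q=abs(A@c-P[:,2])<4; c=np.linalg.lstsq(A[q],P[q,2],rcond=None)[0]
print("initial flat",c.round(4))
E
```

```text
10.0333 [524.1  83.3  40.5] F [-0.17 -3.36 -0.21] M [-0.55  0.03 -0.73] w 0.3213907506501189 yaw -0.143
plane [ 9.00000e-04 -6.00000e-04  4.93099e+01] 0.75
initial flat [-3.00000e-04 -1.00000e-04  4.90227e+01]
```

move_arm --deltas "0.005 -0.004 0 0.005 0 0; 0.008 -0.01 0 0.01 0 0; 0.008 -0.01 0 0.01 0 0; 0.008 -0.01 0 0.01 0 0"

```text
time: 10.52
eef_pos: [524.2, 83.9, 40.1]
ee_rot: [[0.005, -0.147, -0.989], [-0.004, -0.989, 0.147], [-1.0, 0.003, -0.006]]
ft_force: [-2.8, -5.4, 7.7]
grip_width: 0.328
```

```bash
python3 look.py 9
```

```text
10.5167 [524.2  83.9  40.1] F [-2.77 -5.4   7.66] M [-1.19  0.55 -0.52] w 0.32798552269660536 yaw -0.148
plane [ 3.50000e-03 -2.20000e-03  4.93239e+01] 0.68
```

move_arm --deltas "-0.002 0 0 -0.005 0 0; -0.003 0 0 -0.005 0 0; -0.003 0 0 -0.005 0 0"

```text
time: 10.92
eef_pos: [524.2, 83.9, 40.5]
ee_rot: [[0.005, -0.145, -0.989], [-0.004, -0.989, 0.145], [-1.0, 0.003, -0.006]]
ft_force: [0.2, -3.5, -0.8]
grip_width: 0.323
```

```bash
python3 look.py 10
```

```text
10.9167 [524.2  83.9  40.5] F [ 0.17 -3.51 -0.82] M [-0.49  0.05 -0.75] w 0.3226115542467551 yaw -0.145
plane [-1.40000e-03 -1.50000e-03  4.91735e+01] 0.58
```

move_arm --deltas "0 0 0 0 0 0; 0 0 0 0 0 0; 0 0 0 0 0 0; 0 0 0 0 0 0; 0 0 0 0 0 0; 0 0 0 0 0 0" --grip 0.4 --grip_force 40

```text
time: 11.57
eef_pos: [524.3, 84.3, 40.5]
ee_rot: [[0.006, -0.144, -0.99], [-0.004, -0.99, 0.144], [-1.0, 0.003, -0.006]]
ft_force: [-0.4, 0.5, 0.1]
grip_width: 0.7
```

move_arm --deltas "-0.1 0 0 0 0 0; -0.25 0 0.05 0 0 0; -0.4 0 0.1 0 0 0; -0.5 0 0.3 0 0 0; -0.5 0 0.3 0 0 0; -0.5 0 0.3 0 0 0"

```text
time: 12.07
eef_pos: [479.0, 91.3, 116.2]
ee_rot: [[0.007, -0.143, -0.99], [-0.004, -0.99, 0.143], [-1.0, 0.003, -0.008]]
ft_force: [1.4, 0.0, 0.4]
grip_width: 0.698
```

```bash
python3 look.py 11
python3 - <<'E'
import cv2
a=cv2.imread("pics/top11.png")[110:270,200:360]; b=cv2.imread("pics/scene11.png")[90:290,170:370]
import numpy as np
cv2.imwrite("pics/w11.png",np.hstack([cv2.resize(a,(400,400),interpolation=2),cv2.resize(b,(400,400),interpolation=2)]))
E
```

```text
12.0667 [479.   91.3 116.2] F [1.4  0.03 0.45] M [-0.02 -0.02 -0.02] w 0.6982481435984464 yaw -0.143
plane [ 1.00000e-04 -7.00000e-04  4.89145e+01] 0.95
```

View pics/w11.png

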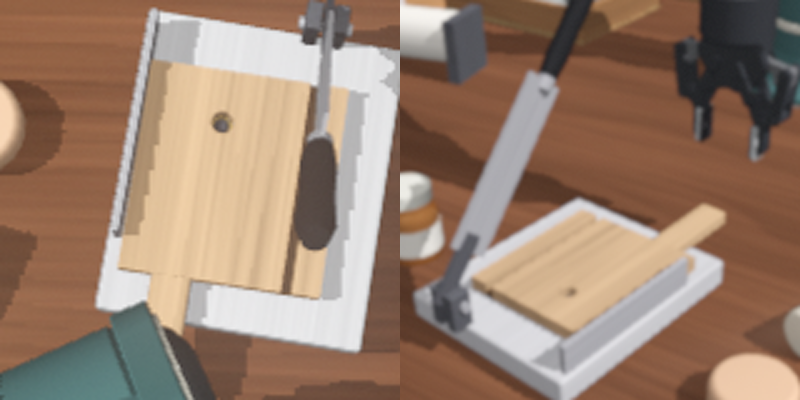

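Run:
```python
from fit import *
t=lambda a:np.array(a)/2.5+[200,110]
Bt=("top",[[80,75,50],[80,-75,50],[-80,-75,50],[-80,75,50],[40,15,50]],t([[160,62],[348,88],[320,297],[119,268],[222,123]]))
p,r=fit([Bt],[650,20,-.14]); print("board",p.round(3),r.round(1),inC(p),"yaw rel",p[2]-C[2])
H=None
for n in("top","scene"):
    r=trace(n,"blade_handle"); d=np.load(f"pics/{n}11.npy"); im=cv2.imread(f"pics/{n}11.png").astype(int)
    m=r[0]["pixels"]&(d>0); v,u=np.nonzero(m); dark=im[v,u].max(1)<90; v,u=v[dark],u[dark]
    P=w(n,np.c_[u,v],d[v,u]); Q=np.array([np.r_[inC(x),x[2]] for x in P]); k=(P[:,2]>80)&(abs(Q[:,1]+35)<25); Q=Q[k]
    rr=np.hypot(Q[:,0]-120,Q[:,2]-58); a=np.arctan2(Q[:,2]-58,120-Q[:,0])
    print(n,r[0]["score"],len(Q),"y med",np.median(Q[:,1]),"r",np.percentile(rr,[2,50,98]).round(),"ang",np.median(a-6/rr), "ctr",np.median(Q,0).round(1))
```

```text
board [ 6.63623e+02  2.90310e+01 -1.24000e-01] [-3.4 -1.   0.6  0.1  0.5  0.6 -0.3  0.3  0.4 -0.2] [-3.53762162 11.65163213] yaw rel 0.016374026411420203
top 0.64 523 y med -34.057975917696275 r [228. 287. 319.] ang 0.8978637263631039 ctr [-54.6 -34.1 286.8]
scene 0.6 557 y med -29.271741278030653 r [223. 268. 314.] ang 0.897875917841448 ctr [-42.5 -29.3 270.4]
```

move_arm --deltas "-0.25 0 0 0 0 0; -0.5 0 0 0 0 0; -0.75 0 0 0 0 0; -1 0 0 0 0 0; -1 0 0 0 0 0" --grip 0.4

```text
time: 12.73
eef_pos: [483.1, 92.4, 271.2]
ee_rot: [[0.017, -0.145, -0.989], [-0.002, -0.989, 0.145], [-1.0, -0.001, -0.017]]
ft_force: [1.1, 0.1, 0.4]
grip_width: 0.698
```

move_arm --deltas "-0.25 0 0 0 0 0; -0.5 0 0 0 0 0; -0.7 0 0 0 0 0; -0.7 0 0 0 0 0; -0.7 0 0 0 0 0"

```text
time: 13.15
eef_pos: [482.4, 92.7, 377.3]
ee_rot: [[0.02, -0.145, -0.989], [-0.001, -0.989, 0.145], [-1.0, -0.002, -0.02]]
ft_force: [1.0, 0.3, -0.3]
grip_width: 0.701
```

Run:
```python
from fit import *
s=read_state(); print(s["time"],s["eef_pos"],s["joint_pos"].round(2))
P=T(C,[-57,-34,360])[0]; print(P,goal(P,down(-.143)))
```

```text
13.15 [482.43591798  92.72845192 377.26006406] [ 0.08  0.09 -0.36  1.79  0.04  1.25 -2.01]
[604.31322232  -8.71338634 360.        ] [ 0.132  0.551 -0.9   -0.005 -0.038  0.003]
```

move_arm --deltas "0.02 0.11 -0.18 0 -0.01 0; 0.03 0.22 -0.36 0 -0.02 0; 0.04 0.33 -0.54 0 -0.03 0; 0.04 0.44 -0.72 0 -0.038 0; 0.05 0.55 -0.9 0 -0.038 0; 0.05 0.55 -0.9 0 -0.038 0; 0.05 0.55 -0.9 0 -0.038 0"

```text
time: 13.73
eef_pos: [604.2, -10.3, 368.5]
ee_rot: [[-0.006, -0.148, -0.989], [0.002, -0.989, 0.148], [-1.0, -0.001, 0.006]]
ft_force: [-0.4, 0.5, 0.1]
grip_width: 0.7
```

Run:
```python
from fit import *
s=read_state(); print(s["time"],s["eef_pos"],s["ft_force"])
P=T(C,[-57,-34,264])[0]; print(P,goal(P,down(-.143)))
im,_=grab_frame("top"); b,_=grab_frame("scene")
tp=s["eef_pos"]+s["ee_rot"][:,0]*8
for n,i in(("top",im),("scene",b)):
    q=px(n,tp)[0].astype(int); cv2.circle(i,tuple(int(x) for x in q),2,(0,0,255),-1)
    q=px(n,T(C,[-57,-34,275]))[0]; cv2.circle(i,tuple(int(x) for x in q),2,(0,255,0),-1)
cv2.imwrite("pics/w12.png",np.hstack([cv2.resize(im[70:270,200:400],(400,400),interpolation=2),cv2.resize(b[20:220,140:340],(400,400),interpolation=2)]))
```

```text
13.7333 [604.24592245 -10.34861149 368.46594816] [-0.39776562  0.49464064  0.08544254]
[604.31322232  -8.71338634 264.        ] [ 0.696 -0.01  -0.003 -0.011  0.011  0.002]
```

View pics/w12.png

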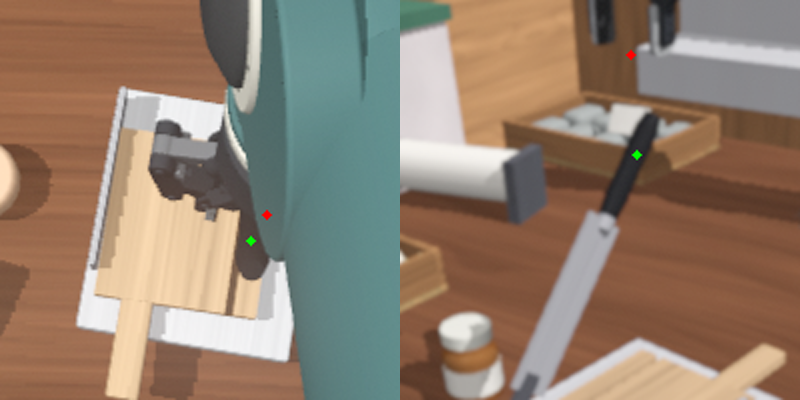

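The gripper straddles the black handle. In the scene crop the handle middle is near (633,155) and the fingers are at columns 600 and 665. Next is the descent and a light grip.

move_arm --deltas "0.2 0 0 0 0.005 0; 0.4 -0.003 0 -0.005 0.01 0; 0.55 -0.005 0 -0.01 0.01 0; 0.69 -0.005 0 -0.01 0.01 0; 0.69 -0.005 0 -0.01 0.01 0; 0.69 -0.005 0 -0.01 0.01 0"

```text
time: 14.33
eef_pos: [602.1, -5.8, 266.1]
ee_rot: [[-0.001, -0.138, -0.99], [0.002, -0.99, 0.138], [-1.0, -0.002, 0.001]]
ft_force: [0.5, 0.4, 0.5]
grip_width: 0.701
```

move_arm --deltas "0 0 0 0 0 0; 0 0 0 0 0 0; 0 0 0 0 0 0; 0 0 0 0 0 0; 0 0 0 0 0 0; 0 0 0 0 0 0; 0 0 0 0 0 0" --grip -1 --grip_force 25

```text
time: 14.92
eef_pos: [601.5, -9.4, 267.9]
ee_rot: [[-0.001, -0.14, -0.99], [-0.003, -0.99, 0.14], [-1.0, 0.003, 0.001]]
ft_force: [-5.1, -7.0, 4.8]
grip_width: 0.252
```

```bash
cat > arc.py <<'E'
from fit import *
s=read_state(); print(s["time"],s["eef_pos"].round(1),s["ft_force"].round(1),s["moment"].round(2),s["grip_width"])
g=s["eef_pos"]-11*s["ee_rot"][:,0]; q=inC(g); print("grasp in C",q.round(1),g[2].round(1))
a0=np.arctan2(g[2]-58,120-q[0]); r=np.hypot(g[2]-58,120-q[0]); print("r",r,"line ang",a0,"theta",a0-6/280)
import sys
for th in map(float,sys.argv[1:]):
    a=th+6/280; P=T(C,[120-r*np.cos(a),q[1],58+r*np.sin(a)-11])[0]; print(th,goal(P))
E
python3 arc.py .8 .7 .6 .5 .4
```

```text
14.9167 [601.5  -9.4 267.9] [-5.1 -7.   4.8] [-1.36  1.02  0.05] 0.2519094930783314
grasp in C [-59.7 -35. ] 278.9
r 284.726005079538 line ang 0.8879105812211463 theta 0.8664820097925748
0.8 [ 0.083 -0.     0.095  0.     0.     0.   ]
0.7 [ 0.219 -0.001  0.227  0.     0.     0.   ]
0.6 [ 0.368 -0.001  0.345  0.     0.     0.   ]
0.5 [ 0.527 -0.001  0.448  0.     0.     0.   ]
0.4 [ 0.696 -0.002  0.534  0.     0.     0.   ]
```

move_arm --deltas "0.04 0.006 0.048 0 0 0; 0.083 0.012 0.095 0 0 0; 0.15 0.012 0.163 0 0 0; 0.219 0.012 0.227 0 0 0; 0.29 0.012 0.287 0 0 0; 0.368 0.012 0.345 0 0 0; 0.368 0.012 0.345 0 0 0"

```text
time: 15.5
eef_pos: [549.1, -1.9, 211.6]
ee_rot: [[-0.0, -0.138, -0.99], [-0.0, -0.99, 0.138], [-1.0, 0.0, 0.0]]
ft_force: [3.3, 4.8, -4.6]
grip_width: 0.247
```

```bash
python3 arc.py .5 .4 .3 .2 .1
```

```text
15.5 [549.1  -1.9 211.6] [ 3.3  4.8 -4.6] [ 0.82 -0.72 -0.06] 0.24749994071796266
grasp in C [-112.6  -34.9] 222.6
r 284.9694663224484 line ang 0.6156722917321559 theta 0.5942437203035844
0.5 [ 0.151 -0.     0.096  0.     0.     0.   ]
0.4 [ 0.32  -0.     0.183  0.     0.     0.   ]
0.3 [ 0.497 -0.001  0.251  0.     0.     0.   ]
0.2 [ 0.68  -0.001  0.302  0.     0.     0.   ]
0.1 [ 0.867 -0.001  0.335  0.     0.     0.   ]
```

move_arm --deltas "0.075 -0.003 0.05 0 0 0; 0.151 -0.005 0.096 0 0 0; 0.235 -0.005 0.14 0 0 0; 0.32 -0.005 0.183 0 0 0; 0.41 -0.005 0.218 0 0 0; 0.497 -0.005 0.251 0 0 0; 0.59 -0.005 0.278 0 0 0; 0.68 -0.005 0.302 0 0 0; 0.68 -0.005 0.302 0 0 0"

```text
time: 16.25
eef_pos: [503.7, 4.9, 108.4]
ee_rot: [[-0.001, -0.138, -0.99], [-0.001, -0.99, 0.138], [-1.0, 0.001, 0.001]]
ft_force: [1.3, -0.8, -3.3]
grip_width: 0.246
```

```bash
python3 arc.py .15 .1 .05 0 -0.01 -.02
```

```text
16.25 [503.7   4.9 108.4] [ 1.3 -0.8 -3.3] [-0.17 -0.29  0.01] 0.24572733344880468
grasp in C [-158.5  -34.6] 119.4
r 285.1707777095532 line ang 0.21690426321161063 theta 0.1954756917830392
0.15 [ 0.085 -0.     0.017  0.     0.     0.   ]
0.1 [ 0.179 -0.     0.03   0.     0.     0.   ]
0.05 [ 0.273 -0.     0.039  0.     0.     0.   ]
0.0 [ 0.368 -0.     0.044  0.     0.     0.   ]
-0.01 [ 0.387 -0.     0.044  0.     0.     0.   ]
-0.02 [ 0.406 -0.     0.044  0.     0.     0.   ]
```

move_arm --deltas "0.085 0 0.017 0 0 0; 0.179 0 0.03 0 0 0; 0.25 0 0.037 0 0 0; 0.3 0 0.042 0 0 0; 0.33 0 0.043 0 0 0; 0.33 0 0.043 0 0 0"

```text
time: 16.75
eef_pos: [497.1, 5.8, 58.3]
ee_rot: [[-0.002, -0.138, -0.99], [-0.0, -0.99, 0.138], [-1.0, 0.001, 0.002]]
ft_force: [-0.2, -0.4, -3.0]
grip_width: 0.247
```

```bash
python3 arc.py  0 -0.01 -.02
```

```text
16.75 [497.1   5.8  58.3] [-0.2 -0.4 -3. ] [ 0.02 -0.04  0.  ] 0.24725813364831248
grasp in C [-165.2  -34.6] 69.3
r 285.37589048858314 line ang 0.03963306313359721 theta 0.018204491705025784
0.0 [ 0.035 -0.     0.001  0.     0.     0.   ]
-0.01 [ 0.054 -0.     0.001  0.     0.     0.   ]
-0.02 [ 0.073 -0.     0.001  0.     0.     0.   ]
```

move_arm --deltas "0.015 0 0.001 0 0 0; 0.03 0 0.001 0 0 0; 0.04 0 0.001 0 0 0; 0.04 0 0.001 0 0 0"

```text
time: 17.08
eef_pos: [496.9, 5.8, 52.3]
ee_rot: [[-0.002, -0.138, -0.99], [-0.0, -0.99, 0.138], [-1.0, 0.001, 0.002]]
ft_force: [-2.2, 0.1, -3.7]
grip_width: 0.245
```

move_arm --deltas "0.005 0 0 0 0 0; 0.01 0 0 0 0 0; 0.015 0 0 0 0 0; 0.015 0 0 0 0 0"

```text
time: 17.42
eef_pos: [496.9, 5.8, 50.0]
ee_rot: [[-0.002, -0.138, -0.99], [-0.0, -0.99, 0.138], [-1.0, 0.001, 0.002]]
ft_force: [-1.7, 0.2, 0.1]
grip_width: 0.246
```

```bash
python3 arc.py  0 -0.01 -.02
```

```text
17.4167 [496.9   5.8  50. ] [-1.7  0.2  0.1] [ 0.01  0.27 -0.05] 0.2458491289332089
grasp in C [-165.4  -34.6] 61.0
r 285.3781768603599 line ang 0.010398698485382756 theta -0.011029872943188673
0.0 [-0.021 -0.    -0.     0.     0.     0.   ]
-0.01 [-0.002 -0.    -0.     0.     0.     0.   ]
-0.02 [ 0.017 -0.    -0.     0.     0.     0.   ]
```

move_arm --deltas "0.005 0 0 0 0 0; 0.01 0 0 0 0 0; 0.01 0 0 0 0 0"

```text
time: 17.67
eef_pos: [496.9, 5.8, 48.4]
ee_rot: [[-0.002, -0.138, -0.99], [-0.0, -0.99, 0.138], [-1.0, 0.001, 0.002]]
ft_force: [-1.9, 0.5, -1.2]
grip_width: 0.246
```

move_arm --deltas "0.005 0 0 0 0 0; 0.01 0 0 0 0 0; 0.01 0 0 0 0 0"

```text
time: 17.92
eef_pos: [497.0, 5.8, 47.6]
ee_rot: [[-0.002, -0.138, -0.99], [-0.001, -0.99, 0.138], [-1.0, 0.001, 0.002]]
ft_force: [-5.0, -0.1, 9.7]
grip_width: 0.249
```

```bash
python3 arc.py 0
python3 - <<'E'
from fit import *
for n in ("top","scene"):
    im,d=grab_frame(n); cv2.imwrite(f"pics/{n}13.png",im); np.save(f"pics/{n}13.npy",d)
a=cv2.imread("pics/top13.png")[110:270,200:360]; b=cv2.imread("pics/scene13.png")[120:280,180:340]
cv2.imwrite("pics/w13.png",np.hstack([cv2.resize(a,(400,400),interpolation=2),cv2.resize(b,(400,400),interpolation=2)]))
E
```

```text
17.9167 [497.    5.8  47.6] [-5.  -0.1  9.7] [-0.04  0.86 -0.06] 0.24927860650081027
grasp in C [-165.2  -34.6] 58.6
r 285.23471801015586 line ang 0.0021982548052799813 theta -0.019230316623291447
0.0 [-0.037 -0.    -0.     0.     0.     0.   ]
```

View pics/w13.png

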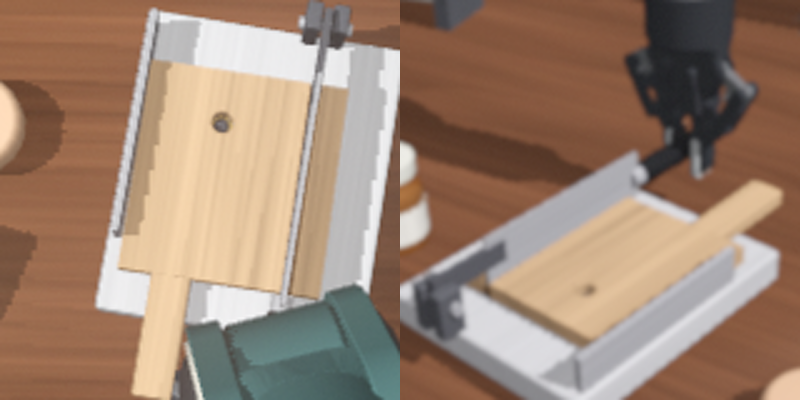

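The blade lies along the groove and the stop gave 9.7 N. Opening and backing off straight up.

move_arm --deltas "0 0 0 0 0 0; 0 0 0 0 0 0; 0 0 0 0 0 0; 0 0 0 0 0 0; 0 0 0 0 0 0; 0 0 0 0 0 0" --grip 0.3

```text
time: 18.52
eef_pos: [497.1, 5.8, 47.5]
ee_rot: [[-0.002, -0.138, -0.99], [-0.001, -0.99, 0.138], [-1.0, 0.001, 0.002]]
ft_force: [-0.6, 0.6, 0.8]
grip_width: 0.649
```

move_arm --deltas "-0.1 0 0 0 0 0; -0.25 0 0 0 0 0; -0.5 0 0 0 0 0; -0.75 0 0.1 0 0 0; -0.95 0 0.3 0 0 0; -0.95 0 0.5 0 0 0; -0.95 0 0.5 0 0 0"

```text
time: 19.1
eef_pos: [418.8, 16.7, 191.2]
ee_rot: [[-0.002, -0.137, -0.991], [-0.002, -0.991, 0.137], [-1.0, 0.003, 0.002]]
ft_force: [-0.7, 0.3, -1.2]
grip_width: 0.646
```

```bash
python3 look.py 14
python3 - <<'E'
from fit import *
a=cv2.imread("pics/top14.png")[100:320,200:420]; b=cv2.imread("pics/scene14.png")[120:280,180:340]
cv2.imwrite("pics/w14.png",np.hstack([cv2.resize(a,(400,400),interpolation=2),cv2.resize(b,(400,400),interpolation=2)]))
d=np.load("pics/scene14.npy"); print(len(d))
for n in("scene","top"):
    d=np.load(f"pics/{n}14.npy")
    for t in("blade_handle","cheese","honey","logcheese"):
        r=look_for(n,t); 
        if r: x=r[0]["xy"]; print(n,t,np.round(x),round(r[0]["score"],2),w(n,x,d[int(x[1]),int(x[0])]).round())
    r=trace(n,"blade_handle")
    if r:
        v,u=np.nonzero(r[0]["pixels"]&(d>0)); P=w(n,np.c_[u,v],d[v,u]); Q=np.array([np.r_[inC(p),p[2]] for p in P]); k=(abs(Q[:,1]+33)<20)&(Q[:,2]>40)&(Q[:,2]<130)&(Q[:,0]<-100)
        if k.sum(): 
            Q=Q[k]; print(n,len(Q),np.percentile(Q,[2,50,98],axis=0).round(1).tolist(), "slope",np.polyfit(Q[:,0],Q[:,2],1))
E
```

```text
19.1 [418.8  16.7 191.2] F [-0.69  0.26 -1.21] M [-0.03  0.11 -0.05] w 0.6456288232715918 yaw -0.137
plane [-8.00000e-04 -4.00000e-04  4.89627e+01] 0.86
420
scene blade_handle [249. 205.] 0.59 [[646. -14.  66.]]
scene cheese [348. 286.] 0.8 [[721. 239.  31.]]
scene honey [175. 201.] 0.97 [[ 701. -166.   56.]]
scene logcheese [389. 250.] 0.66 [[605. 265.  40.]]
scene 293 [[-193.9, -40.2, 58.8], [-145.4, -28.7, 70.3], [-101.3, -24.1, 75.0]] slope [-2.02562113e-03  6.87459256e+01]
top blade_handle [312. 247.] 0.6 [[540.  -4.  75.]]
top cheese [190. 159.] 0.79 [[705. 228.  31.]]
top honey [411. 177.] 0.67 [[ 669. -179.   84.]]
top logcheese [172. 220.] 0.9 [[585. 251.  45.]]
top 642 [[-194.8, -44.9, 63.2], [-149.0, -34.4, 71.6], [-102.5, -24.7, 75.8]] slope [-5.86268246e-03  7.01909297e+01]
```

View pics/w14.png

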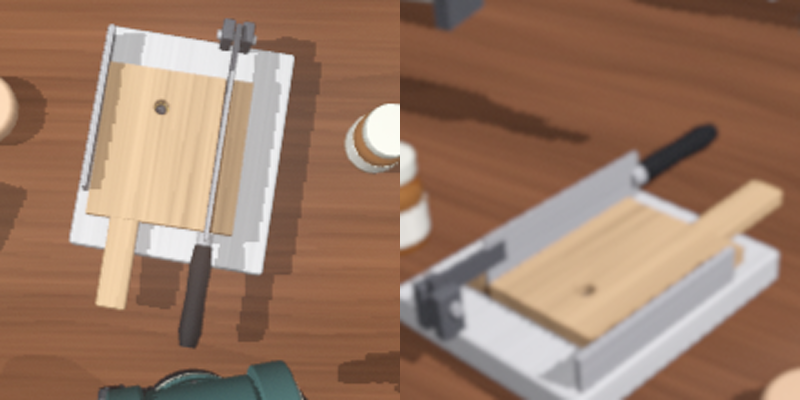

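Run:
```python
from fit import *
C[:]=[665.5,14.5,-.145]
d=np.load("pics/top14.npy"); im=cv2.imread("pics/top14.png")
v,u=np.mgrid[110:230,235:300]; P=w("top",np.c_[u.ravel(),v.ravel()],d[v,u].ravel())
Q=np.array([np.r_[inC(p),p[2]] for p in P]); sat=cv2.cvtColor(im,cv2.COLOR_BGR2HSV)[v,u,1].ravel()
B=(sat>60)&(abs(Q[:,2]-49)<3); F=(Q[:,2]>58)&(Q[:,2]<72)&(Q[:,1]>80)
for a in range(-75,75,15):
    k=B&(Q[:,0]>a)&(Q[:,0]<a+15); f=F&(Q[:,0]>a)&(Q[:,0]<a+15)
    print(a,"board max y",Q[k,1].max().round(1) if k.any() else None,"fence y",(Q[f,1].min().round(1),Q[f,1].max().round(1)) if f.any() else None)
```

```text
-75 board max y 88.8 fence y None
-60 board max y 89.3 fence y (np.float64(91.7), np.float64(97.6))
-45 board max y 89.4 fence y (np.float64(91.5), np.float64(97.6))
-30 board max y 90.0 fence y (np.float64(91.4), np.float64(97.4))
-15 board max y 90.0 fence y (np.float64(91.7), np.float64(97.4))
0 board max y 90.4 fence y (np.float64(91.4), np.float64(97.6))
15 board max y 90.5 fence y (np.float64(91.7), np.float64(97.4))
30 board max y 91.7 fence y (np.float64(91.5), np.float64(97.3))
45 board max y 91.6 fence y (np.float64(91.6), np.float64(97.7))
60 board max y 91.9 fence y (np.float64(91.4), np.float64(97.5))
```

Checking the depth data, the board's front corner touches the fence, but the rear is about 2–3 mm off (roughly 0.02 rad of yaw). I'll nudge the tongue sideways gently with shut fingers until the fence is felt.

Run:
```python
from fit import *
C[:]=[665.5,14.5,-.145]
for z in(130,45):
    P=T(C,[-155,3,z])[0]; print(P.round(1),goal(P,down(-.145)))
```

```text
[512.6  39.9 130. ] [ 0.398 -0.239 -0.57   0.012  0.004 -0.002]
[512.6  39.9  45. ] [ 0.965 -0.239 -0.571  0.012  0.004 -0.002]
```

move_arm --deltas "0.1 -0.08 -0.15 0 0 0; 0.2 -0.16 -0.3 0.01 0 0; 0.3 -0.239 -0.45 0.012 0 0; 0.398 -0.239 -0.57 0.012 0 0; 0.398 -0.239 -0.57 0.012 0 0; 0.398 -0.239 -0.57 0.012 0 0; 0.398 -0.239 -0.57 0.012 0 0; 0.398 -0.239 -0.57 0.012 0 0" --grip -1

```text
time: 20.42
eef_pos: [512.1, 39.9, 130.6]
ee_rot: [[-0.002, -0.144, -0.99], [-0.001, -0.99, 0.144], [-1.0, 0.001, 0.002]]
ft_force: [0.7, 0.3, 0.3]
grip_width: -0.002
```

Run:
```python
from fit import *
C[:]=[665.5,14.5,-.145]
s=read_state(); print(s["eef_pos"],s["grip_width"],inC(s["eef_pos"]))
print(goal(T(C,[-155,3,45])[0],down(-.145)))
im,d=grab_frame("scene"); cv2.imwrite("pics/w15.png",cv2.resize(im[80:280,240:440],(600,600),interpolation=2))
```

```text
[512.08234772  39.89524771 130.61895047] -0.0022607489385462177 [-155.47709404    2.96105825]
[ 0.571 -0.001 -0.004  0.     0.003 -0.002]
```

View pics/w15.png

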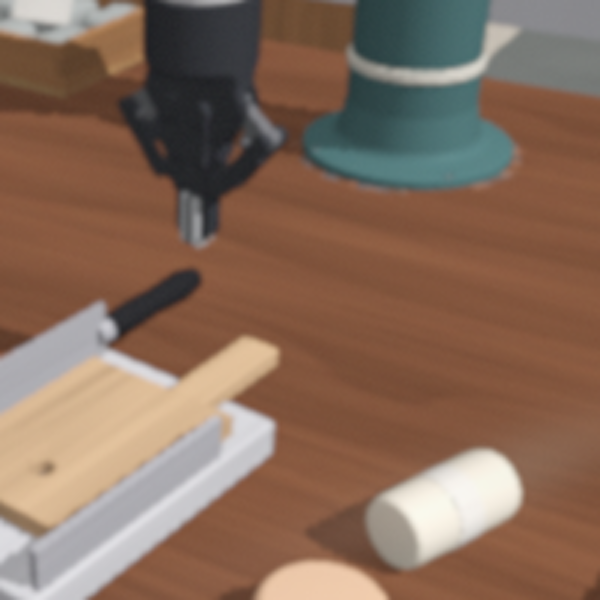

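The shut fingers are above the gap between the blade handle and the tongue. The linkage spreads only well above the tips, so there is room to descend.

move_arm --deltas "0.15 0 0 0 0 0; 0.3 0 0 0 0 0; 0.45 0 0 0 0 0; 0.55 0 0 0 0 0; 0.55 0 0 0 0 0; 0.55 0 0 0 0 0"

```text
time: 20.97
eef_pos: [511.7, 39.8, 48.7]
ee_rot: [[-0.002, -0.144, -0.99], [-0.001, -0.99, 0.144], [-1.0, 0.001, 0.002]]
ft_force: [0.5, -0.4, 0.6]
grip_width: 0.003
```

move_arm --deltas "0 -0.015 0 0 0 0; 0 -0.03 0 0 0 0; 0 -0.045 0 0 0 0; 0 -0.06 0 0 0 0; 0 -0.06 0 0 0 0; 0 -0.06 0 0 0 0"

```text
time: 21.47
eef_pos: [513.2, 48.9, 48.9]
ee_rot: [[-0.001, -0.144, -0.99], [-0.001, -0.99, 0.144], [-1.0, 0.001, 0.001]]
ft_force: [0.5, -0.2, 0.2]
grip_width: 0.001
```

move_arm --deltas "0 -0.008 0 0 0 0; 0 -0.016 0 0 0 0; 0 -0.02 0 0 0 0; 0 -0.02 0 0 0 0"

```text
time: 21.8
eef_pos: [513.6, 52.1, 48.9]
ee_rot: [[-0.001, -0.144, -0.99], [-0.001, -0.99, 0.144], [-1.0, 0.001, 0.001]]
ft_force: [-0.3, 0.1, -0.1]
grip_width: -0.001
```

move_arm --deltas "0 -0.006 0 0 0 0; 0 -0.012 0 0 0 0; 0 -0.012 0 0 0 0"

```text
time: 22.05
eef_pos: [513.9, 54.1, 48.9]
ee_rot: [[-0.001, -0.144, -0.99], [-0.001, -0.99, 0.144], [-1.0, 0.001, 0.001]]
ft_force: [-0.2, -0.5, 0.3]
grip_width: -0.0
```

move_arm --deltas "0 -0.006 0 0 0 0; 0 -0.012 0 0 0 0; 0 -0.015 0 0 0 0; 0 -0.015 0 0 0 0"

```text
time: 22.38
eef_pos: [514.2, 56.5, 48.9]
ee_rot: [[-0.001, -0.143, -0.99], [-0.001, -0.99, 0.143], [-1.0, 0.001, 0.001]]
ft_force: [-0.2, 0.1, -0.2]
grip_width: -0.004
```

```bash
cat > snug.py <<'E'
from fit import *
C[:]=[665.5,14.5,-.145]
s=read_state(); print(s["time"],inC(s["eef_pos"]),s["ft_force"],s["moment"].round(2))
im,d=grab_frame("top")
v,u=np.mgrid[110:230,235:300]; P=w("top",np.c_[u.ravel(),v.ravel()],d[v,u].ravel())
Q=np.array([np.r_[inC(p),p[2]] for p in P]); sat=cv2.cvtColor(im,cv2.COLOR_BGR2HSV)[v,u,1].ravel()
B=(sat>60)&(abs(Q[:,2]-49)<3)
R=[(a,Q[B&(Q[:,0]>a)&(Q[:,0]<a+15),1].max()) for a in range(-75,70,15)]
print(np.round([r[1] for r in R],1),"slope",np.polyfit(*np.array(R).T,1)[0])
E
python3 snug.py
```

```text
22.3833 [-155.74221976   19.73893386] [-0.23474691  0.12285201 -0.20114708] [ 0.03 -0.03  0.  ]
[88.9 89.2 89.2 89.6 90.1 90.4 91.5 91.5 91.6 91.8] slope 0.0244605122683361
```

move_arm --deltas "0 -0.006 0 0 0 0; 0 -0.012 0 0 0 0; 0 -0.015 0 0 0 0; 0 -0.015 0 0 0 0"

```text
time: 22.77
eef_pos: [514.6, 58.7, 48.9]
ee_rot: [[-0.001, -0.143, -0.99], [-0.001, -0.99, 0.143], [-1.0, 0.001, 0.001]]
ft_force: [0.5, -0.6, -0.1]
grip_width: -0.003
```

move_arm --deltas "0 -0.006 0 0 0 0; 0 -0.01 0 0 0 0; 0 -0.01 0 0 0 0; 0 -0.01 0 0 0 0"

```text
time: 23.1
eef_pos: [514.8, 60.3, 48.9]
ee_rot: [[-0.001, -0.143, -0.99], [-0.001, -0.99, 0.143], [-1.0, 0.001, 0.001]]
ft_force: [1.1, 0.3, 0.1]
grip_width: 0.001
```

move_arm --deltas "0 -0.006 0 0 0 0; 0 -0.012 0 0 0 0; 0 -0.012 0 0 0 0; 0 -0.012 0 0 0 0"

```text
time: 23.43
eef_pos: [515.1, 62.2, 48.9]
ee_rot: [[-0.001, -0.143, -0.99], [-0.0, -0.99, 0.143], [-1.0, 0.001, 0.001]]
ft_force: [-0.4, 0.0, -0.1]
grip_width: -0.0
```

move_arm --deltas "0 -0.006 0 0 0 0; 0 -0.01 0 0 0 0; 0 -0.01 0 0 0 0; 0 -0.01 0 0 0 0"

```text
time: 23.77
eef_pos: [515.0, 63.3, 48.8]
ee_rot: [[-0.002, -0.143, -0.99], [-0.001, -0.99, 0.143], [-1.0, 0.001, 0.002]]
ft_force: [-1.3, -1.8, 0.7]
grip_width: 0.0
```

```bash
python3 snug.py
```

```text
23.7667 [-155.94224107   26.53521638] [-1.28233486 -1.75840818  0.67676228] [-0.46  0.2   0.02]
[91.  91.7 91.9 91.7 91.4 90.4 89.8 89.7 89.2 88.8] slope -0.022114854119800662
```

The nudge turned the board past parallel: it pivots freely about the pin, so pushing at the tongue can't square it. Pushing lightly on the board's far (−y) edge near the middle of the fence will square it by itself, so I'll do that.

move_arm --deltas "0 0.02 0 0 0 0; 0 0.05 0 0 0 0; -0.2 0.08 0 0 0 0; -0.4 0.08 0 0 0 0; -0.6 0.08 0 0 0 0; -0.67 0.08 0 0 0 0; -0.67 0.08 0 0 0 0"

```text
time: 24.4
eef_pos: [515.6, 51.7, 152.2]
ee_rot: [[0.005, -0.144, -0.99], [-0.0, -0.99, 0.144], [-1.0, -0.0, -0.005]]
ft_force: [0.7, -0.6, 0.7]
grip_width: -0.002
```

```bash
python3 snug.py
python3 - <<'E'
from fit import *
C[:]=[665.5,14.5,-.145]
print(read_state()["eef_pos"],T(C,[10,-86,150])[0],goal(T(C,[10,-86,150])[0],down(-.145)))
E
```

```text
24.4 [-153.70578449   15.18917205] [ 0.69079332 -0.5749214   0.65653056] [ 0.02 -0.01 -0.02]
[91.1 91.5 91.8 91.6 90.3 90.3 90.1 89.4 89.2 88.7] slope -0.021731898404818845
[514.3158614   51.47410518 150.34057389] [662.9687101 -72.0424322 150.       ] [ 4.000e-03  6.730e-01 -1.099e+00  2.000e-03 -3.000e-03 -1.000e-03]
```

move_arm --deltas "0 0.13 -0.2 0 0 0; 0 0.27 -0.4 0 0 0; 0 0.4 -0.6 0 0 0; 0 0.54 -0.8 0 0 0; 0 0.67 -1 0 0 0; 0 0.67 -1 0 0 0; 0 0.67 -1 0 0 0"

```text
time: 25.03
eef_pos: [647.8, -71.7, 147.4]
ee_rot: [[-0.003, -0.147, -0.989], [-0.001, -0.989, 0.147], [-1.0, 0.001, 0.002]]
ft_force: [-0.4, 0.5, -0.2]
grip_width: -0.0
```

Run:
```python
from fit import *
C[:]=[665.5,14.5,-.145]
s=read_state(); print(s["eef_pos"],s["ft_force"],inC(s["eef_pos"]),goal(T(C,[10,-86,50])[0],down(-.145)))
im,d=grab_frame("scene"); cv2.imwrite("pics/w16.png",cv2.resize(im[60:280,130:370],(654,600),interpolation=2))
```

```text
[647.80565273 -71.65408899 147.44544489] [-0.4321      0.49948226 -0.17292867] [ -5.06004748 -87.8066791 ] [ 0.649 -0.013 -0.102 -0.005  0.005 -0.002]
```

View pics/w16.png

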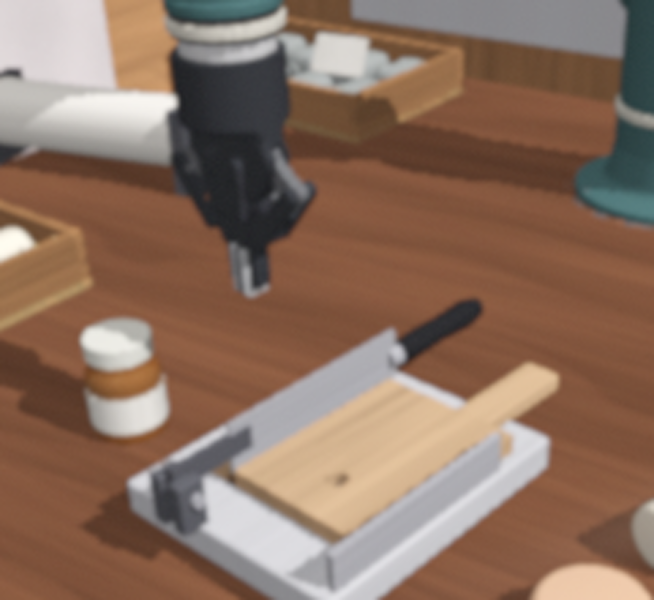

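The wrist is over the −y side of the deck, clear of the honey jar (crop (125,375)) and the blade. Next I descend beside the board and push lightly.

move_arm --deltas "0.15 0 -0.03 0 0 0; 0.3 0 -0.07 0 0 0; 0.45 0 -0.1 0 0 0; 0.6 0 -0.1 0 0 0; 0.635 0 -0.1 0 0 0; 0.635 0 -0.1 0 0 0; 0.635 0 -0.1 0 0 0"

```text
time: 25.67
eef_pos: [661.2, -70.6, 52.8]
ee_rot: [[-0.003, -0.143, -0.99], [0.001, -0.99, 0.143], [-1.0, -0.0, 0.004]]
ft_force: [-0.9, 0.5, 0.7]
grip_width: -0.002
```

move_arm --deltas "0 -0.015 0 0 0 0; 0 -0.03 0 0 0 0; 0 -0.045 0 0 0 0; 0 -0.06 0 0 0 0; 0 -0.07 0 0 0 0; 0 -0.07 0 0 0 0; 0 -0.07 0 0 0 0"

```text
time: 26.25
eef_pos: [662.7, -60.0, 52.9]
ee_rot: [[-0.003, -0.143, -0.99], [0.001, -0.99, 0.143], [-1.0, -0.0, 0.003]]
ft_force: [-0.7, -0.1, 0.1]
grip_width: 0.005
```

```bash
python3 snug.py
```

```text
26.25 [  8.03463699 -74.14219094] [-0.71326214 -0.14087726  0.07461844] [ 0.02 -0.01 -0.04]
[90.8 91.8 91.7 91.7 91.5 90.3 89.8 89.4 89.5 88.8] slope -0.02121180906910379
```

move_arm --deltas "0.015 -0.01 0 0 0 0; 0.02 -0.02 0 0 0 0; 0.02 -0.03 0 0 0 0; 0.02 -0.03 0 0 0 0"

```text
time: 26.63
eef_pos: [663.4, -57.0, 49.7]
ee_rot: [[-0.003, -0.144, -0.99], [-0.001, -0.99, 0.144], [-1.0, 0.001, 0.003]]
ft_force: [0.1, -2.9, -0.5]
grip_width: 0.005
```

move_arm --deltas "0 -0.005 0 0 0 0; 0 -0.01 0 0 0 0; 0 -0.015 0 0 0 0; 0 -0.015 0 0 0 0"

```text
time: 26.97
eef_pos: [664.2, -56.6, 49.8]
ee_rot: [[-0.002, -0.145, -0.989], [-0.003, -0.989, 0.145], [-1.0, 0.003, 0.002]]
ft_force: [0.9, -5.3, -0.5]
grip_width: -0.0
```

```bash
python3 snug.py
```

```text
26.9667 [  8.98114813 -70.53132178] [ 0.9435699  -5.25825665 -0.5444601 ] [-1.15 -0.3  -0.  ]
[91.1 91.6 91.8 91.6 91.9 91.7 91.7 91.6 91.4 90.1] slope -0.0044831885837002495
```

move_arm --deltas "0 0.02 0 0 0 0; 0 0.06 0 0 0 0; 0 0.1 0 0 0 0; -0.2 0.1 0 0 0 0; -0.45 0.1 0 0 0 0; -0.7 0.1 0 0 0 0; -0.9 0.1 0 0 0 0; -1 0.1 0 0 0 0; -1 0.1 0 0 0 0"

```text
time: 27.77
eef_pos: [664.7, -70.8, 204.9]
ee_rot: [[0.006, -0.145, -0.989], [-0.003, -0.989, 0.145], [-1.0, 0.002, -0.006]]
ft_force: [1.7, 0.1, -0.8]
grip_width: 0.001
```

move_arm --deltas "-0.1 0 0.2 0 0 0; -0.1 0 0.4 0 0 0; -0.1 0 0.6 0 0 0; -0.1 0 0.8 0 0 0; -0.1 0 1 0 0 0; -0.1 0 1 0 0 0; -0.1 0 1 0 0 0"

```text
time: 28.35
eef_pos: [514.5, -49.0, 218.3]
ee_rot: [[0.004, -0.144, -0.99], [-0.003, -0.99, 0.144], [-1.0, 0.002, -0.004]]
ft_force: [-0.1, -0.2, 0.1]
grip_width: -0.001
```

```bash
python3 snug.py; python3 look.py 17
python3 - <<'E'
from fit import *
for n in("scene","top"):
    d=np.load(f"pics/{n}17.npy")
    for t in("cheese","honey","logcheese"):
        r=look_for(n,t)
        if r: x=r[0]["xy"]; print(n,t,np.round(x),round(r[0]["score"],2),w(n,x,d[int(x[1]),int(x[0])]).round())
    r=trace(n,"blade_handle")
    if r:
        v,u=np.nonzero(r[0]["pixels"]&(d>0)); P=w(n,np.c_[u,v],d[v,u]); Q=np.array([np.r_[inC(p),p[2]] for p in P]); k=(abs(Q[:,1]+33)<20)&(Q[:,2]>40)&(Q[:,2]<130)&(Q[:,0]<-100)
        if k.sum(): Q=Q[k]; print(n,len(Q),np.percentile(Q,[2,50,98],axis=0).round(1).tolist(), "slope",np.polyfit(Q[:,0],Q[:,2],1))
a=cv2.imread("pics/top17.png")[100:320,200:420]; b=cv2.imread("pics/scene17.png")[100:280,160:340]
cv2.imwrite("pics/w17.png",np.hstack([cv2.resize(a,(400,400),interpolation=2),cv2.resize(b,(400,400),interpolation=2)]))
E
```

```text
28.35 [-140.19746657  -84.62957527] [-0.09530967 -0.24737197  0.11545485] [-0.02  0.03  0.05]
[90.9 91.7 91.7 91.6 91.8 91.7 91.7 91.6 90.6 90.3] slope -0.005777212377174609
28.4 [516.  -49.1 218.6] F [0.17 0.91 0.16] M [-0.06 -0.02  0.05] w -0.0009016151533830057 yaw -0.145
plane [-2.00000e-04 -1.30000e-03  4.89496e+01] 0.78
scene cheese [347. 289.] 0.58 [[725. 239.  29.]]
scene honey [172. 200.] 0.69 [[ 703. -170.   60.]]
scene logcheese [387. 250.] 0.9 [[610. 263.  41.]]
scene 302 [[-193.2, -40.2, 58.3], [-145.1, -28.5, 70.0], [-101.7, -24.1, 75.0]] slope [-4.32615586e-03  6.81174476e+01]
top cheese [189. 157.] 0.89 [[708. 229.  31.]]
top honey [410. 175.] 0.78 [[ 672. -176.   85.]]
top logcheese [172. 222.] 0.84 [[582. 250.  47.]]
top 526 [[-196.0, -44.6, 64.7], [-159.5, -33.1, 71.6], [-102.0, -24.7, 75.6]] slope [3.25581016e-03 7.17287890e+01]
```

View pics/w17.png

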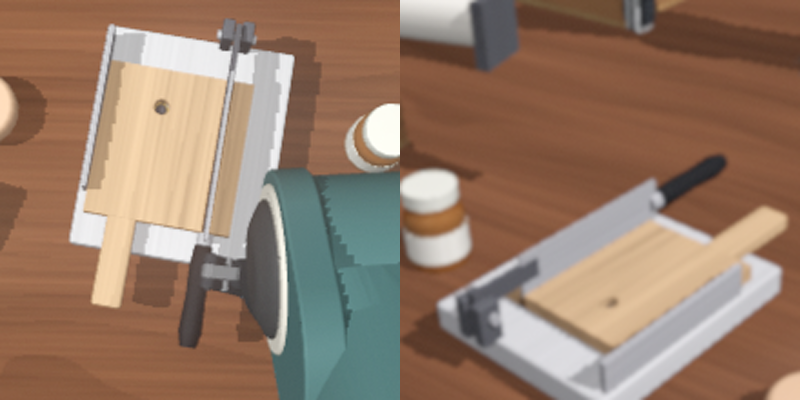

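Everything is in place: the board is flat and parallel to the fence, the pin shows in the hole, the blade is level in the groove and the arm is clear. Handing in.

```bash
python3 -c "
from plant import *
print(close_job())"
```

```text
the job is handed in; nothing more can be done
None
```

The board is back on the cutter with its hole round the pin, and the blade is fully down in the groove. I handed the job in at about 28.4 s.

- **Board:** I lifted it over the pin, set it against the fence and slid it until it dropped. Forces while feeling for the pin stayed around 3 N. The one exception was a brief press of about 8 N on the deck.
- **Blade:** I swung it down by its handle to a firm stop at about 10 N, then let go.

**A check that failed, then mended:** after the blade was down, the depth data showed the board's rear 2–3 mm off the fence. A light push on the tongue turned the board past parallel. I then pressed the board's far edge at about 5 N, which squared it. This correction came after the blade was lowered, so the board's last adjustment was out of the order asked.

**Last checks:**
- **Board:** its top measures 49.0 mm, the same as when it first lay flat on the deck, and it is level.
- **Fence:** the board's edge is in line with the fence to within the camera's roughly 1–2 mm resolution. The front end reads about 1 mm low, which may be pixel noise.
- **Blade:** the handle is level, and its top surface reads about 72 mm, as expected with the blade down.
- **Everything else:** the cheeses and honey jar read within a few mm of where they started, which is within the detector's scatter. The arm is clear of everything.

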